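# Hold the polisher's belt tensioner back

## Task

A new drive belt is about to be fitted to the flat-lap polisher's open belt deck. Lift the steel block out of the tensioner arm's way and lay it flat on the wooden board without dropping it; then, with the gripper, push the sprung tensioner arm by its roller end clockwise (seen from above) until it has well and truly clicked past the pawl, and finish while still holding it back there against its spring. Leave all the other things on the bench where they are.

Things in the scene. Friction and masses are not known exactly. Their poses are not given: they have to be found in the camera images.
- deck: open belt deck of a flat-lap polisher, no belt on: grey plate 220 (x) x 240 (y) x 12 mm fixed on the bench, left or right, turned up to 26 degrees. Origin: centre of its underside, z up. Aluminium motor pulley (44 mm wide, top 38 mm above the bench) at x +75, y -85 mm; lap-spindle pulley (68 mm wide, top 42) at x +68, y +78; also the arm, pawl, stop post, steel block and ring box
- pivot (a point): the tensioner arm's vertical hinge axis at the deck plate's top face (12 mm above the bench, x +50, y 0 mm on the deck), on an 18 mm wide steel pivot post, 48 mm high over the bench; axes as the deck's
- stop (a point): top of the plain steel stop post, 10 mm wide, 38 mm above the bench, at x +12, y +34 mm on the deck; the arm's bar comes to rest against it at the end of its swing
- pawl_tip (a point): nose of the sprung brass pawl slider, which lies along the deck's x axis from here to x +122 mm and points at the pivot; 26 mm above the bench. It moves back 2.5 mm and snaps forward again as the tooth on the arm's hub passes: that is the click
- tensioner (a joint): swing of the sprung arm: 0 at rest, growing as pushed clockwise seen from above; stop at 1.05. At 0 it points from the pivot 215 degrees counter-clockwise from the deck's x axis. The tooth meets the pawl at 0.25, crests at 0.50, is past at 0.77. Push at the roller: 3 N at 0 to 9 N at the stop, the pawl adding 2 N before the crest, less after. It never locks: let go, it springs back
- roller (a point): middle of the upright aluminium idler roller at the arm's free end: 28 mm in diameter, from 22 to 66 mm above the bench, this point 44 mm above the bench and 120 mm from the pivot axis. It does not spin. The bar between pivot and roller is 14 mm wide, from 27 to 37 mm above the bench. At rest the roller is clear all round for 25 mm
- block_center (a point): centre of the loose steel block, 40 (x) x 60 (y) x 30 (z) mm, about 0.55 kg, which at first lies flat on the deck in the arm's way (its underside 12 mm above the bench); its long side is its y axis
- block: the same steel block; origin at the centre of its underside
- board: a plain wooden board, 170 (x) x 200 (y) x 18 mm, fixed on the bench on the other side from the deck; origin at the centre of its underside; z up. The tin stands on its corner at x +58, y +72; the rest is free
- ring_box: small white ring box, 30 x 30 x 26 mm, standing on the front left corner of the deck: a bystander. Origin: on its underside
- tin: round metal tin, 40 mm across, 22 mm high, standing on a corner of the wooden board: a bystander. Origin: on its underside
- pliers: pliers lying on the bench beyond the board and deck, about 145 mm long: a bystander. Origin: on its underside
- hammer: hammer lying on the bench to the left: a bystander. Origin: on its underside
- file_jar: glass jar 72 mm wide with files standing in it (160 mm high in all), beyond the deck and board: a bystander. Origin: on its underside
- flux_jar: small jar with lid, 48 mm wide, 60 mm high, at the right: a bystander. Origin: on its underside
- sanding_block: wooden sanding block 75 x 35 x 24 mm, at the right: a bystander. Origin: on its underside
Things that resemble listed ones, but are neither listed nor needed, are in the scene too. Leave any blue or turquoise look-alike of the block alone.

How it is judged:
On the way, in this order (a step that is already met when the one before it is completed fails the run):
1. the steel block lies flat on the board, let go (x of block_center in the frame of board between -0.085 and 0.085 m and y of block_center in the frame of board between -0.1 and 0.1 m and z of block_center in the frame of board between 0.028 and 0.038 m and angle between block_center's own z axis and vertical below 0.12 rad and contact force between the fingers and block below 0.1 N and linear speed of block below 0.03 m/s and value of joint tensioner below 0.3 rad), for 0.2 s.
2. the gripper has pushed the arm past the click (value of joint tensioner above 0.75 rad and contact force between the fingers and tensioner above 2 N), for 0.2 s.
At the end, for the whole second after the job is handed in: the arm stands still past the click (joint above 0.75 rad), held there by the fingers (contact force above 2 N), and the steel block lies flat (within 7 degrees) on the board, its centre over the board, let go and at rest (all of step 2 and velocity of joint tensioner between -0.1 and 0.1 rad/s and x of block_center in the frame of board between -0.085 and 0.085 m and y of block_center in the frame of board between -0.1 and 0.1 m and z of block_center in the frame of board between 0.028 and 0.038 m and angle between block_center's own z axis and vertical below 0.12 rad and contact force between the fingers and block below 0.1 N and linear speed of block below 0.03 m/s and contact force between block and tensioner below 0.2 N); the arm keeps its last pose, push and grip.
It fails at once if the arm was pushed over while the steel block still lay on the deck (value of joint tensioner above 0.3 rad and x of block_center in the frame of deck between -0.11 and 0.11 m and y of block_center in the frame of deck between -0.12 and 0.12 m).
It fails at once if the steel block was dropped from more than about 25 mm (contact force between anything else and block below 0.05 N and height (world z) of block above 0.043 m).
It fails at once if a bystander was moved more than 30 mm (distance of any of ring_box, tin, pliers, hammer, file_jar, flux_jar, sanding_block from where it was at the start of the episode above 0.03 m).
It also fails if it takes over 58 s, if anything falls off the work surface, if the arm or the gripper's body presses on something with over 40 N, if the wrist force passes 120 N, or if a joint passes its speed limit or range.

## Robot

A 7-joint arm with a two-finger parallel gripper is mounted at the origin on the work surface. World frame = base frame: x ahead of the robot, y to its left, z up, the work surface at z = 0. Lengths are in m, angles in rad, forces in N, time in s.
With the tool pointing down it reaches from about 0.35 to 0.9 m from the base axis. Payload 8.1 kg.
Tool frame: the origin (TCP) lies midway between the tips of the shut fingers; the grasp point (between the pads) lies 19 mm behind it; z points along the fingers, y is the line along which they close (so a half turn about z gives the same grasp; the last joint's range is limited). The gripper opens to 92 mm and grips with 3 to 60 N. Pads are 19 mm wide; open, the fingers measure 130 mm over their backs; the gripper's body (75 mm by 190 mm) begins 47 mm behind the grasp point.
Start: joints at [-1.241, 0.434, 0.025, 1.573, -0.012, 1.134, -0.075], TCP at [0.262, 0.567, 0.227] pointing down, gripper open.
Joint ranges: [-2.62, 2.62], [-0.44, 2.09], [-1.27, 1.32], [0.08, 2.57], [-1.32, 4.46], [0.12, 2], [-2.74, 2.74]. Speed limits (rad/s): [2.22, 2.22, 3.01, 3.01, 3.14, 3.14, 3.14].

## Interface

Orientations are given as a rotation vector (axis times angle).
In Python, from cell import arm gives the robot as it stands.
- The arm moves only by the tool move_arm, never from a script. Its argument "motion" is a list of rows, each an object of numbers: "tx", "ty", "tz": the shift along the tool's x, y, z normalised to -1 to 1, where 1 is 1000 mm; "twist": the turn about the tool's z normalised to -1 to 1, where 1 is pi/2 rad. In form: [{"tx": .., "ty": .., "tz": .., "twist": ..}, ...]. A call has 1 to 12 rows; each row shifts and turns the commanded pose from where the row before left it, along the tool's axes as they then stand; what a row does not reach is not made up. A row lasts 1/10 s, in which the tool goes at most 50 mm and 8.59 degrees, less where a joint would pass 70% of its speed; a pose out of reach is approached as far as the arm can. A call with a number of a shift or a turn outside -1 to 1 is refused whole. A call with a gripper value outside its range is refused whole. "gripper" is the gripper's target within -1 to 1 (shut at 1, half-way at 0, fully open at -1), set as the call begins (left out, the last holds). The fingers move at their own pace and stop on an object; "squeeze" is the grip in N (left out, the last holds). Time passes only in rows, so rows that do not move let the fingers close. It gives the time, the measured TCP pose, the force, the opening and the grip force at its end, in the units of the state.
- arm.observe(): the state, without advancing time (a new reading comes with each control period).
- arm.get_image(name): name is "scene" or "top" or "wrist"; returns the picture (480x640x3 uint8, red, green, blue); there is no depth.
- arm.calibration(name): a dict with "K" (3x3 intrinsics, pixels), "T" (4x4, takes a point from camera to world coordinates). Camera axes: x right, y down, z forward; pixel columns grow to the right and rows downward; lengths in m; the calibration is good to about 2 mm. A picture is of the moment at which its call begins: read the wrist's pose just before it. calibration takes no time and is no camera call; for the wrist camera it gives the pose at the moment of the call.
- arm.sign_off(): hands the job in; it is judged then, once.
Trained networks look in the newest picture that a camera, given by its name, has taken for a name from the list of things; names that differ only in an ending like _2 or _b are one class to them, and where a whole thing is asked for, a point or a joint stands for the part that bears it (a point fixed in the world has none). Each returns a list of dicts, best first, with "conf" (0 to 1); they miss things now and then, are a little off and sometimes report something else, mostly with a low value. They report only what shows in the picture. A call takes as long as a camera call. They do not tell look-alikes from the thing itself.
- arm.look_for(camera, query): "point" ([column, row] as shares, 0 to 1, of the picture: columns of its width, rows of its height, amid what is visible of it).
- arm.regions_of(camera, query): "region" (480x640 bool, what is visible of it) and "point" ([column, row] as shares, 0 to 1, of the picture: columns of its width, rows of its height, amid what is visible of it).
- arm.place_of(camera, query): "point" ([column, row] as shares, 0 to 1, of the picture: columns of its width, rows of its height: a listed point, or the origin of a listed thing).
The state is a dict: "clock": time; "joints": joint angles; "dq": joint speeds; "joint_efforts": joint torques, N m; "position": TCP position; "ee_rot": TCP orientation; "force": force on the tool from outside, world axes, zero at the start; "ft_torque": the same for the moment, N m; "width": opening from 0.0 (shut) to 1.0 (fully open); "gripper_force": force on a finger pad.
Only numpy, scipy, OpenCV 4.12 (cv2) and the standard library are available. Lean on these libraries where they do the work, as an engineer would, in place of code of your own. Each camera call takes 0.05 s, during which the arm holds its last target. There are 200 camera calls.

## Working session

There is one attempt and no reset: what is moved stays moved. The work goes in short steps, Python scripts to look and compute and a tool call to move; the robot and the scene stay as the last step left them, time stands still between calls to the robot, and variables do not carry over. Pictures are saved under pics/ and viewed, at most 10 in all, crops included, and the job is handed in when it is done.

Besides the shell and the picture viewer there is one more tool, called by a JSON object that holds its "op" and its "data". move_arm: Moves the arm, as the interface text tells. Scaled input: -1 to 1 covers 1000 mm each way for a shift and pi/2 rad each way for a turn. Its arguments: {"type":"object","properties":{"motion":{"type":"array","items":{"type":"object","properties":{"tx":{"type":"number"},"ty":{"type":"number"},"tz":{"type":"number"},"twist":{"type":"number"}}}},"gripper":{"type":"number"},"squeeze":{"type":"number"}},"required":["motion"]}

```bash
mkdir -p pics
cat > h.py <<'E'
import numpy as np, cv2
from cell import arm
def save(cam,name):
    im=arm.get_image(cam); cv2.imwrite(f'pics/{name}.png',im[:,:,::-1]); return im
def ray(cam,px,z):
    c=arm.calibration(cam);K=np.array(c['K']);T=np.array(c['T'])
    d=T[:3,:3]@np.linalg.solve(K,[px[0],px[1],1.]);o=T[:3,3]
    return o+d*(z-o[2])/d[2]
def proj(cam,P):
    c=arm.calibration(cam);K=np.array(c['K']);T=np.linalg.inv(np.array(c['T']))
    p=K@(T[:3,:3]@np.asarray(P,float)+T[:3,3]);return p[:2]/p[2]
E
python3 - <<'E'
from h import *
for c in('top','scene'):
    save(c,c+'0')
    for q,z in(('deck',0),('pivot',.012),('stop',.038),('pawl_tip',.026),('roller',.044),('block_center',.027),('board',0),('tin',0),('ring_box',.012)):
        for d in arm.place_of(c,q)[:3]:
            p=np.array(d['point'])*[640,480]; print(c,q,p.round(),ray(c,p,z).round(4),round(d['conf'],2))
s=arm.observe();print(s)
E
```

```text
top deck [403. 246.] [ 0.5308 -0.1824  0.    ] 0.93
top deck [299. 151.] [0.7807 0.0833 0.    ] 0.61
top pivot [406. 224.] [ 0.5841 -0.1888  0.012 ] 0.59
top stop [387. 240.] [ 0.54  -0.139  0.038] 0.93
top pawl_tip [412. 213.] [ 0.609  -0.2018  0.026 ] 0.5
top pawl_tip [400. 245.] [ 0.5291 -0.1713  0.026 ] 0.35
top roller [425. 269.] [ 0.4694 -0.2268  0.044 ] 0.89
top block_center [418. 330.] [ 0.3263 -0.2084  0.027 ] 0.84
top block_center [386. 265.] [ 0.4805 -0.1354  0.027 ] 0.56
top board [253. 245.] [0.5324 0.1972 0.    ] 0.69
top board [412. 214.] [ 0.6138 -0.2069  0.    ] 0.4
top tin [220. 226.] [0.5826 0.2821 0.    ] 0.47
top ring_box [357. 268.] [ 0.4739 -0.0664  0.012 ] 0.43
scene pivot [258. 301.] [ 0.58   -0.1938  0.012 ] 0.81
scene stop [269. 279.] [ 0.5556 -0.146   0.038 ] 0.94
scene pawl_tip [407. 165.] [0.3615 0.4652 0.026 ] 0.53
scene pawl_tip [262. 309.] [ 0.6184 -0.2029  0.026 ] 0.48
scene pawl_tip [396. 307.] [0.7884 0.0546 0.026 ] 0.37
scene roller [222. 272.] [ 0.4772 -0.2309  0.044 ] 0.73
scene block_center [296. 216.] [0.3774 0.0438 0.027 ] 0.83
scene block_ce
[... 308 characters left out ...]
012 ] 0.66
{'clock': 1.0, 'joints': array([-1.24058599,  0.43452043,  0.02501838,  1.57319884, -0.01157792,
        1.13400972, -0.07508361]), 'dq': array([-0.00070067, -0.00061552, -0.00149296, -0.00112797, -0.0008732 ,
        0.00076199,  0.0005108 ]), 'joint_efforts': array([ 1.56380393e-04, -6.67684293e+01,  9.84002240e-01, -3.14802539e+01,
       -6.06875145e-02,  3.29579436e-02,  4.08597896e-05]), 'position': array([0.26218521, 0.56735975, 0.22672981]), 'ee_rot': array([6.74670361e-01, 3.06825124e+00, 5.16950975e-06]), 'force': array([-0.20853556, -0.82975563,  0.2933649 ]), 'ft_torque': array([-0.02585065,  0.05263878,  0.03079259]), 'gripper_force': 0.0, 'width': 1.0021431131512697}
```

View pics/top0.png

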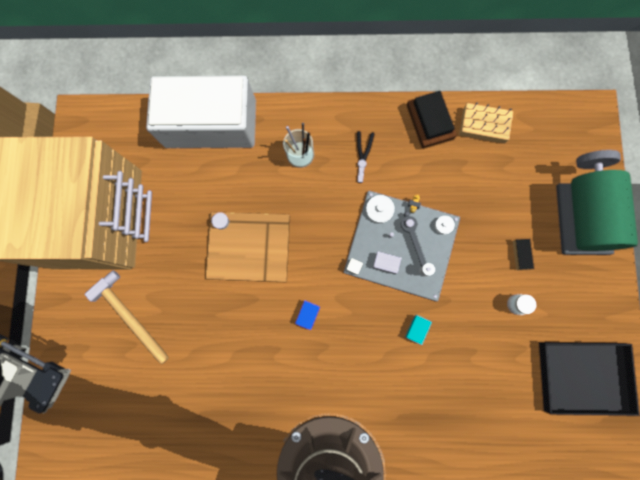

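View pics/scene0.png

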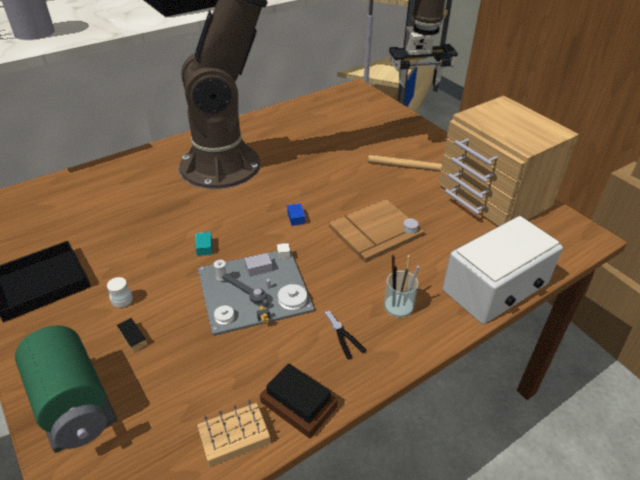

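The top view shows the deck on the right, yawed about -15°. There are three block candidates: grey (387,262), which lies on the deck beside the arm, and the blue (307,315) and turquoise (418,330) blocks on the bench. The grey one fits the description. I'll get closer with the wrist camera and confirm it there.

```bash
cat >> h.py <<'E'
from scipy.spatial.transform import Rotation as R
def toolmove(target,yaw_y=None):
    s=arm.observe();r=R.from_rotvec(s['ee_rot']).as_matrix()
    d=r.T@(np.array(target)-s['position']);ya=np.arctan2(r[1,1],r[0,1])
    tw=0
    if yaw_y is not None: tw=(ya-yaw_y+np.pi/2)%np.pi-np.pi/2   # +twist about down z lowers yaw
    print('shift',d.round(4),'len',np.linalg.norm(d).round(3),'yaw_y',np.degrees(ya).round(2),'twist rad',round(tw,3),'units',round(tw/(np.pi/2),4))
E
python3 - <<'E'
from h import *
c=arm.calibration('wrist');s=arm.observe();r=R.from_rotvec(s['ee_rot']).as_matrix();T=np.array(c['T'])
print(c['K'],(r.T@(T[:3,3]-s['position'])).round(3),(r.T@T[:3,:3]).round(3))
arm.get_image('top')
ps=[]
for q in('block_center','deck','board'):
  for d in arm.regions_of('top',q)[:2]:
    m=d['region'].astype(np.uint8);print(q,d['conf'],m.sum(),cv2.minAreaRect(cv2.findNonZero(m)))
toolmove([.45,-.14,.30],np.radians(75))
E
```

```text
[[360.71502864   0.         318.06891559]
 [  0.         360.71502864 240.68638973]
 [  0.           0.           1.        ]] [ 0.072 -0.001 -0.158] [[-0.    -0.964 -0.267]
 [ 1.    -0.     0.   ]
 [-0.    -0.267  0.964]]
block_center 0.82 450 ((387.0588073730469, 262.76470947265625), (25.708772659301758, 17.947635650634766), 14.03624439239502)
block_center 0.78 446 ((307.8103332519531, 315.22412109375), (17.641056060791016, 25.8116512298584), 21.801406860351562)
deck 0.72 7873 ((403.7624816894531, 241.93301391601562), (97.77500915527344, 96.14625549316406), 15.751173973083496)
board 0.67 5168 ((248.1116180419922, 246.76246643066406), (80.8485107421875, 67.75283813476562), 1.9749338626861572)
shift [-0.4673 -0.5634 -0.0733] len 0.736 yaw_y 65.2 twist rad -0.171 units -0.1089
```

{"op": "move_arm", "data": {"motion": [{"tx": -0.02, "ty": -0.024, "tz": -0.003}, {"tx": -0.029, "ty": -0.035, "tz": -0.005}, {"tx": -0.029, "ty": -0.035, "tz": -0.005}, {"tx": -0.029, "ty": -0.035, "tz": -0.005}, {"tx": -0.029, "ty": -0.035, "tz": -0.005}, {"tx": -0.029, "ty": -0.035, "tz": -0.005}, {"tx": -0.029, "ty": -0.035, "tz": -0.005}, {"tx": -0.029, "ty": -0.035, "tz": -0.005}, {"tx": -0.029, "ty": -0.035, "tz": -0.005}, {"tx": -0.029, "ty": -0.035, "tz": -0.005}, {"tx": -0.029, "ty": -0.035, "tz": -0.005}, {"tx": -0.029, "ty": -0.035, "tz": -0.005}]}}

```text
invalid input
```

{"op": "move_arm", "data": {"motion": [{"tx": -0.029, "ty": -0.035, "tz": -0.003}, {"tx": -0.029, "ty": -0.035, "tz": -0.003}, {"tx": -0.029, "ty": -0.035, "tz": -0.003}, {"tx": -0.029, "ty": -0.035, "tz": -0.003}, {"tx": -0.01, "ty": -0.01, "twist": -0.04}, {"twist": -0.07}, {}]}}

```text
invalid input
```

Run:
```python
from h import *
s=arm.observe();print(s['position'],s['joints'].round(2),s['clock'])
im=save('wrist','w1');c='wrist'
for q,z in(('deck',0),('pivot',.048),('stop',.038),('pawl_tip',.026),('roller',.044),('block_center',.027),('ring_box',.012)):
    for d in arm.place_of(c,q)[:2]:
        p=np.array(d['point'])*[640,480]; print(c,q,p.round(),ray(c,p,z).round(4),round(d['conf'],2))
for d in arm.regions_of(c,'block_center')[:2]:
    m=d['region'].astype(np.uint8)
    cs=max(cv2.findContours(m,0,2)[0],key=cv2.contourArea)[:,0]
    P=np.array([ray(c,p,.042)[:2] for p in cs],np.float32)
    print(d['conf'],m.sum(),cv2.minAreaRect(P*1000))
```

```text
[0.26214079 0.56739167 0.22672902] [-1.24  0.43  0.02  1.57 -0.01  1.13 -0.08] 1.2
```

View pics/w1.png

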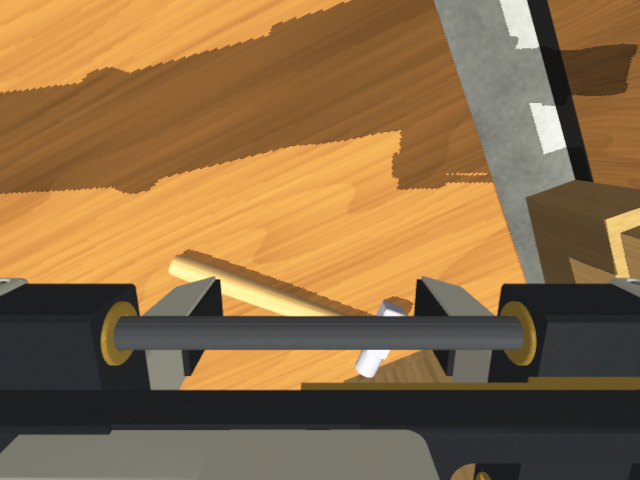

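The call was refused, so probably every row needs all four keys. The wrist view looks towards the robot side, with the gripper covering rows below about 310. I'll therefore place the TCP further out.

{"op": "move_arm", "data": {"motion": [{"tx": -0.035, "ty": -0.03, "tz": -0.003, "twist": 0}, {"tx": -0.035, "ty": -0.03, "tz": -0.005, "twist": 0}, {"tx": -0.035, "ty": -0.03, "tz": -0.005, "twist": 0}, {"tx": -0.035, "ty": -0.03, "tz": -0.005, "twist": 0}, {"tx": -0.035, "ty": -0.03, "tz": -0.005, "twist": 0}, {"tx": -0.035, "ty": -0.03, "tz": -0.005, "twist": 0}, {"tx": -0.035, "ty": -0.03, "tz": -0.005, "twist": 0}, {"tx": -0.035, "ty": -0.03, "tz": -0.005, "twist": 0}, {"tx": -0.035, "ty": -0.03, "tz": -0.005, "twist": 0}, {"tx": -0.035, "ty": -0.03, "tz": -0.005, "twist": 0}, {"tx": -0.035, "ty": -0.03, "tz": -0.005, "twist": 0}, {"tx": -0.035, "ty": -0.03, "tz": -0.005, "twist": 0}]}}

```text
clock: 2.85
position: [0.4929, 0.0626, 0.2853]
ee_rot: [0.674, 3.068, 0.001]
force: [1.3, 0.9, -1.1]
width: 1.001
gripper_force: 0.0
```

Run:
```python
from h import *
s=arm.observe();print(s['position'],s['joints'].round(2),s['clock'])
toolmove([.54,-.15,.28],np.radians(75))
```

```text
[0.49290236 0.06260404 0.28528674] [-0.5   0.17  0.32  1.81 -0.06  1.17  0.97] 2.85
shift [-0.1319 -0.1733  0.0052] len 0.218 yaw_y 65.21 twist rad -0.171 units -0.1088
```

{"op": "move_arm", "data": {"motion": [{"tx": -0.028, "ty": -0.036, "tz": 0, "twist": 0}, {"tx": -0.028, "ty": -0.036, "tz": 0, "twist": 0}, {"tx": -0.028, "ty": -0.036, "tz": 0, "twist": 0}, {"tx": -0.028, "ty": -0.036, "tz": 0, "twist": 0}, {"tx": -0.02, "ty": -0.029, "tz": 0, "twist": 0}, {"tx": 0, "ty": 0, "tz": 0, "twist": -0.055}, {"tx": 0, "ty": 0, "tz": 0, "twist": -0.055}, {"tx": 0, "ty": 0, "tz": 0, "twist": 0}]}}

```text
clock: 3.65
position: [0.5396, -0.1484, 0.2847]
ee_rot: [-0.406, -3.115, -0.0]
force: [-0.8, 0.2, -0.2]
width: 1.001
gripper_force: 0.0
```

```bash
cat > m.py <<'E'
from h import *
import sys
s=arm.observe();print(s['position'],s['joints'].round(2),s['clock'])
im=save('wrist',sys.argv[1]);c='wrist'
for q,z in(('deck',0),('pivot',.012),('stop',.038),('pawl_tip',.026),('roller',.044),('block_center',.027),('ring_box',.012)):
    for d in arm.place_of(c,q)[:2]:
        p=np.array(d['point'])*[640,480]; print(c,q,p.round(),ray(c,p,z).round(4),round(d['conf'],2))
for q,z in(('block_center',.042),('roller',.066),('deck',.012)):
  for d in arm.regions_of(c,q)[:2]:
    m=d['region'].astype(np.uint8)
    cs=max(cv2.findContours(m,0,2)[0],key=cv2.contourArea)[:,0]
    P=np.array([ray(c,p,z)[:2] for p in cs],np.float32)
    print(q,d['conf'],m.sum(),cv2.minAreaRect(P*1000))
E
python3 m.py w2
```

```text
[ 0.53960528 -0.14836237  0.28469231] [-0.15  0.29  0.42  1.67 -0.12  1.2   1.61] 3.65
wrist deck [296. 205.] [ 0.5379 -0.1766  0.    ] 0.94
wrist pivot [290. 243.] [ 0.5799 -0.1952  0.012 ] 0.76
wrist stop [320. 217.] [ 0.552  -0.1487  0.038 ] 0.94
wrist pawl_tip [289. 270.] [ 0.6092 -0.2035  0.026 ] 0.79
wrist roller [232. 165.] [ 0.4706 -0.2261  0.044 ] 0.9
wrist block_center [207.  24.] [ 0.3299 -0.21    0.027 ] 0.65
wrist ring_box [380. 131.] [ 0.4778 -0.0591  0.012 ] 0.89
block_center 0.92 1007 ((388.41302490234375, 36.25466537475586), (46.97816848754883, 19.893409729003906), 75.08201599121094)
block_center 0.86 2053 ((485.8326416015625, -136.9507598876953), (59.76234436035156, 39.06373596191406), 75.0759506225586)
roller 0.94 2452 ((527.201416015625, -204.99534606933594), (155.2152099609375, 37.119712829589844), 20.58084487915039)
deck 0.87 32649 ((547.37060546875, -182.1591033935547), (238.45262145996094, 249.02540588378906), 73.21360778808594)
```

View pics/w2.png

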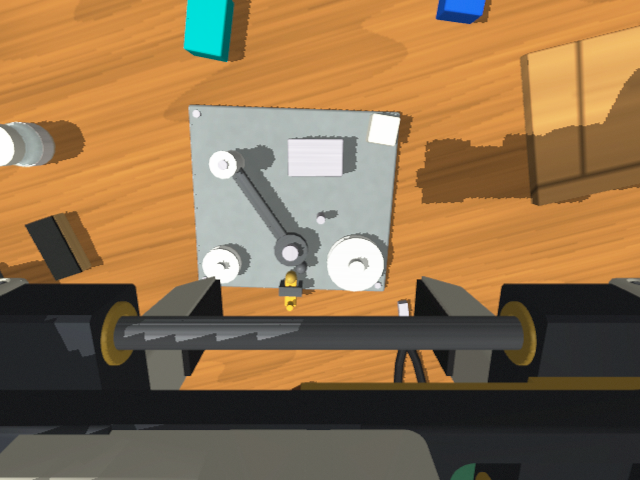

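The wrist view shows the grey block at (316,158), the roller at (222,163), the stop at (320,217) and the pawl at (290,285). The turquoise (208,25) and blue (462,8) look-alikes are off the deck. I'll confirm the block with one enlarged crop and fit the deck pose.

Run:
```python
from h import *
from scipy.optimize import least_squares
im=cv2.imread('pics/w2.png');cv2.imwrite('pics/crop.png',cv2.resize(im[90:300,170:420],None,fx=2.4,fy=2.4))
w=lambda p,z:ray('wrist',p,z)[:2]
loc=np.array([[50,0],[12,34],[50+120*np.cos(np.radians(215)),120*np.sin(np.radians(215))],[-110,-120],[-110,120],[75,-85],[68,78]])/1000
W=np.array([w((290,253),.048),w((320,217),.038),w((222,163),.066),w((191,105),.012),w((400,112),.012),w((221,263),.038),w((355,262),.042)])
def f(q):
    r=np.array([[np.cos(q[2]),-np.sin(q[2])],[np.sin(q[2]),np.cos(q[2])]]);return (loc@r.T+q[:2]-W).ravel()
s=least_squares(f,[.53,-.18,-.26]);print(s.x,np.degrees(s.x[2]));print((s.fun.reshape(-1,2)*1000).round(1))
toolmove([.486,-.137,.15],np.radians(75))
```

```text
[ 0.53190322 -0.17743533 -0.29512122] -16.90920012765635
[[-2.3  1. ]
 [ 1.1  1. ]
 [-0.6  1.3]
 [-4.6 -2.5]
 [-2.5  2. ]
 [ 3.2 -3.6]
 [ 5.7  0.8]]
shift [ 0.0547 -0.0033  0.1347] len 0.145 yaw_y 75.09 twist rad 0.002 units 0.001
```

View pics/crop.png

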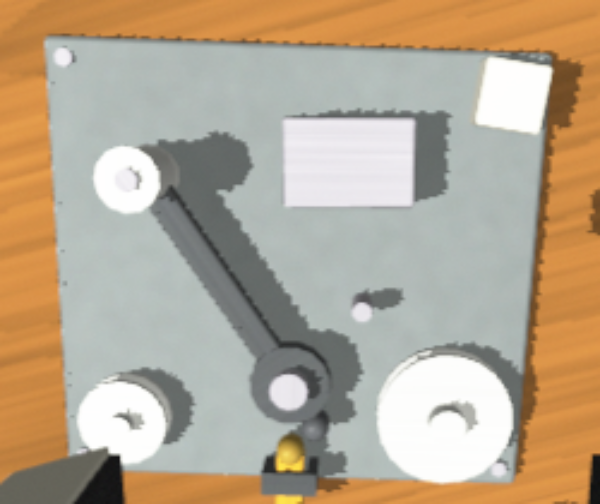

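The crop confirms it: a plain grey steel block with no blue tint, on the deck beside the arm. I'll descend with the fingers along its 60 mm side.

{"op": "move_arm", "data": {"motion": [{"tx": 0.02, "ty": -0.003, "tz": 0.04, "twist": 0}, {"tx": 0.02, "ty": 0, "tz": 0.04, "twist": 0}, {"tx": 0.015, "ty": 0, "tz": 0.04, "twist": 0}, {"tx": 0, "ty": 0, "tz": 0.04, "twist": 0}, {"tx": 0, "ty": 0, "tz": 0.04, "twist": 0}, {"tx": 0, "ty": 0, "tz": 0.017, "twist": 0}, {"tx": 0, "ty": 0, "tz": 0, "twist": 0}]}}

```text
clock: 4.9
position: [0.484, -0.1364, 0.0655]
ee_rot: [-0.407, -3.11, 0.0]
force: [1.1, -0.1, 0.4]
width: 0.994
gripper_force: 0.0
```

Run:
```python
from h import *
print(arm.observe()['position'],arm.observe()['force'])
toolmove([.486,-.137,.018],np.radians(75))
save('wrist','w3')
for d in arm.regions_of('wrist','block_center')[:2]:
    m=d['region'].astype(np.uint8)
    cs=max(cv2.findContours(m,0,2)[0],key=cv2.contourArea)[:,0]
    P=np.array([ray('wrist',p,.042)[:2] for p in cs],np.float32)
    print(d['conf'],m.sum(),d['point'],cv2.minAreaRect(P*1000))
```

```text
[ 0.48396984 -0.13642954  0.06554783] [ 1.09532471 -0.14271323  0.38530774]
shift [-0.0023  0.      0.0475] len 0.048 yaw_y 75.08 twist rad 0.001 units 0.0009
0.98 8962 [0.4898, 0.5748] ((485.37286376953125, -137.73353576660156), (61.094383239746094, 47.63819122314453), 75.06886291503906)
0.85 945 [0.9477, 0.0077] ((393.2065124511719, 17.687612533569336), (36.62080001831055, 5.532238960266113), 75.07073211669922)
```

View pics/w3.png

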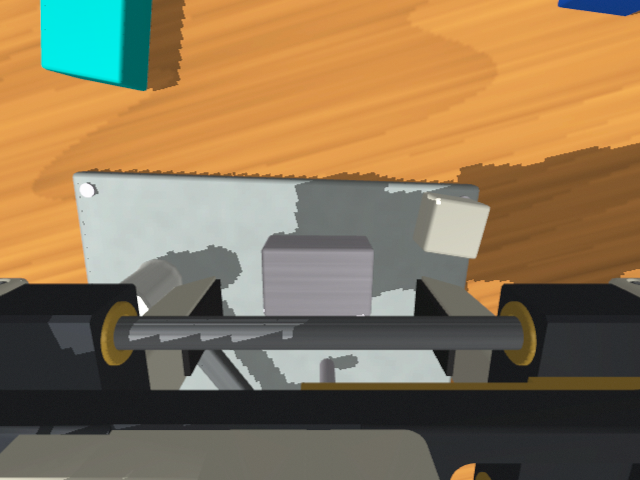

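The block (317,280) is centred between the fingers, and the roller (155,285) is just clear of the left finger. I'll narrow the opening slightly and go down.

{"op": "move_arm", "data": {"motion": [{"tx": -0.002, "ty": 0, "tz": 0, "twist": 0}, {"tx": 0, "ty": 0, "tz": 0.02, "twist": 0}, {"tx": 0, "ty": 0, "tz": 0.02, "twist": 0}, {"tx": 0, "ty": 0, "tz": 0.008, "twist": 0}, {"tx": 0, "ty": 0, "tz": 0, "twist": 0}], "gripper": -0.7, "squeeze": 40}}

```text
clock: 5.5
position: [0.4878, -0.1373, 0.0198]
ee_rot: [-0.407, -3.115, -0.0]
force: [0.2, 0.4, -0.3]
width: 0.853
gripper_force: 0.0
```

{"op": "move_arm", "data": {"motion": [{"tx": 0, "ty": 0, "tz": 0, "twist": 0}, {"tx": 0, "ty": 0, "tz": 0, "twist": 0}, {"tx": 0, "ty": 0, "tz": 0, "twist": 0}, {"tx": 0, "ty": 0, "tz": 0, "twist": 0}, {"tx": 0, "ty": 0, "tz": 0, "twist": 0}, {"tx": 0, "ty": 0, "tz": 0, "twist": 0}], "gripper": 1, "squeeze": 40}}

```text
clock: 6.1
position: [0.4883, -0.1376, 0.0206]
ee_rot: [0.407, 3.113, -0.0]
force: [-1.3, 1.0, 7.4]
width: 0.647
gripper_force: 40.0
```

{"op": "move_arm", "data": {"motion": [{"tx": 0, "ty": 0, "tz": -0.01, "twist": 0}, {"tx": 0, "ty": 0, "tz": -0.02, "twist": 0}, {"tx": 0, "ty": 0, "tz": -0.03, "twist": 0}, {"tx": 0, "ty": 0, "tz": -0.03, "twist": 0}, {"tx": 0, "ty": 0, "tz": -0.02, "twist": 0}, {"tx": 0, "ty": 0, "tz": 0, "twist": 0}]}}

```text
clock: 6.7
position: [0.489, -0.1376, 0.1324]
ee_rot: [0.407, 3.111, 0.0]
force: [-0.1, -0.8, -5.6]
width: 0.648
gripper_force: 40.0
```

Run:
```python
from h import *
s=arm.observe();print(s['position'],s['width'],s['gripper_force'],s['force'])
P=np.array([ray('top',p,.018)[:2] for p in((207,212),(289,214),(287,282),(206,279))],np.float32)
print(P,P.mean(0),cv2.minAreaRect(P*1000))
for c in('top','scene'):
  arm.get_image(c)
  for d in arm.place_of(c,'board')[:1]+arm.place_of(c,'tin')[:1]: print(c,d['conf'],ray(c,np.array(d['point'])*[640,480],0))
toolmove([.52,.18,.13],np.radians(88))
```

```text
[ 0.48898978 -0.13757307  0.13236196] 0.6482386310799118 39.99628007411957 [-0.05365848 -0.80793505 -5.60702259]
[[0.61407304 0.31307897]
 [0.609015   0.10431872]
 [0.43824142 0.10610411]
 [0.44450247 0.30732083]] [0.526458   0.20770566] ((526.1572875976562, 209.591552734375), (211.173095703125, 170.76670837402344), 88.61205291748047)
top 0.92 [0.53501863 0.20190307 0.        ]
top 0.76 [0.5883927  0.28286434 0.        ]
scene 0.74 [5.31604432e-01 2.02793188e-01 1.11022302e-16]
scene 0.66 [ 5.37690158e-01 -1.79484602e-01  1.11022302e-16]
shift [ 0.0494  0.315  -0.0015] len 0.319 yaw_y 75.09 twist rad -0.225 units -0.1434
```

{"op": "move_arm", "data": {"motion": [{"tx": 0.003, "ty": 0.02, "tz": 0, "twist": 0}, {"tx": 0.006, "ty": 0.04, "tz": 0, "twist": 0}, {"tx": 0.006, "ty": 0.04, "tz": 0, "twist": 0}, {"tx": 0.006, "ty": 0.04, "tz": 0, "twist": 0}, {"tx": 0.006, "ty": 0.04, "tz": 0, "twist": 0}, {"tx": 0.006, "ty": 0.04, "tz": 0, "twist": 0}, {"tx": 0.006, "ty": 0.04, "tz": 0, "twist": 0}, {"tx": 0.006, "ty": 0.035, "tz": 0, "twist": 0}, {"tx": 0.006, "ty": 0.02, "tz": 0, "twist": 0}, {"tx": 0, "ty": 0, "tz": 0, "twist": 0}]}}

```text
clock: 8.0
position: [0.5183, 0.1846, 0.1284]
ee_rot: [-0.398, -3.114, -0.001]
force: [-0.5, 0.2, -5.8]
width: 0.651
gripper_force: 40.0
```

Run:
```python
from h import *
s=arm.observe();print(s['position'],s['width'],s['gripper_force'],s['force'])
toolmove([.515,.18,.0275])
save('wrist','w4')
```

```text
[0.51832226 0.1845927  0.12842068] 0.6507719055343496 39.99656617641449 [-0.50258993  0.23705582 -5.81631823]
shift [ 0.0019 -0.0053  0.1009] len 0.101 yaw_y 75.43 twist rad 0 units 0.0
```

View pics/w4.png

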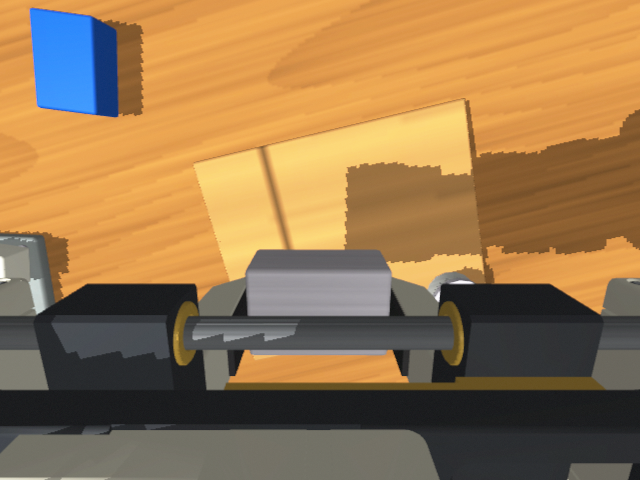

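The block is held level over the board, and the tin is at (452,280) just beyond the right finger. I'll set the block down a little away from it.

{"op": "move_arm", "data": {"motion": [{"tx": 0.01, "ty": -0.012, "tz": 0.01, "twist": 0}, {"tx": 0, "ty": 0, "tz": 0.03, "twist": 0}, {"tx": 0, "ty": 0, "tz": 0.03, "twist": 0}, {"tx": 0, "ty": 0, "tz": 0.015, "twist": 0}, {"tx": 0, "ty": 0, "tz": 0.008, "twist": 0}, {"tx": 0, "ty": 0, "tz": 0, "twist": 0}, {"tx": 0, "ty": 0, "tz": 0, "twist": 0}]}}

```text
clock: 8.75
position: [0.5072, 0.1708, 0.0372]
ee_rot: [0.409, 3.114, 0.0]
force: [0.4, 0.1, -5.1]
width: 0.651
gripper_force: 40.0
```

{"op": "move_arm", "data": {"motion": [{"tx": 0, "ty": 0, "tz": 0.005, "twist": 0}, {"tx": 0, "ty": 0, "tz": 0.003, "twist": 0}, {"tx": 0, "ty": 0, "tz": 0.0015, "twist": 0}, {"tx": 0, "ty": 0, "tz": 0, "twist": 0}, {"tx": 0, "ty": 0, "tz": 0, "twist": 0}]}}

```text
clock: 9.25
position: [0.5067, 0.1713, 0.0273]
ee_rot: [0.407, 3.115, 0.0]
force: [0.5, -0.3, -5.7]
width: 0.65
gripper_force: 40.0
```

{"op": "move_arm", "data": {"motion": [{"tx": 0, "ty": 0, "tz": 0.001, "twist": 0}, {"tx": 0, "ty": 0, "tz": 0.0005, "twist": 0}, {"tx": 0, "ty": 0, "tz": 0, "twist": 0}]}}

```text
clock: 9.55
position: [0.5068, 0.1713, 0.0266]
ee_rot: [0.407, 3.115, 0.001]
force: [-3.2, -0.4, 6.5]
width: 0.652
gripper_force: 40.0
```

Contact is made: the force went from -5.7 to +6.5 N. Now I'll open partway, then rise.

{"op": "move_arm", "data": {"motion": [{"tx": 0, "ty": 0, "tz": 0, "twist": 0}, {"tx": 0, "ty": 0, "tz": 0, "twist": 0}, {"tx": 0, "ty": 0, "tz": 0, "twist": 0}, {"tx": 0, "ty": 0, "tz": 0, "twist": 0}], "gripper": -0.75}}

```text
clock: 9.95
position: [0.5069, 0.1713, 0.0258]
ee_rot: [0.407, 3.115, 0.0]
force: [-0.3, -0.5, -0.5]
width: 0.869
gripper_force: 0.0
```

{"op": "move_arm", "data": {"motion": [{"tx": 0, "ty": 0, "tz": -0.01, "twist": 0}, {"tx": 0, "ty": 0, "tz": -0.03, "twist": 0}, {"tx": 0, "ty": 0, "tz": -0.04, "twist": 0}, {"tx": 0, "ty": 0, "tz": -0.04, "twist": 0}, {"tx": 0, "ty": 0, "tz": -0.02, "twist": 0}, {"tx": 0, "ty": 0, "tz": 0, "twist": 0}]}}

```text
clock: 10.55
position: [0.5086, 0.1718, 0.1696]
ee_rot: [0.407, 3.11, 0.006]
force: [0.4, 0.8, -0.1]
width: 0.873
gripper_force: 0.0
```

Run:
```python
from h import *
s=arm.observe();print(s['position'],s['width'],s['joints'].round(2),s['force'])
for c in('wrist','top'):
  arm.get_image(c)
  for d in arm.regions_of(c,'block_center')[:3]:
    m=d['region'].astype(np.uint8)
    cs=max(cv2.findContours(m,0,2)[0],key=cv2.contourArea)[:,0]
    print(c,d['conf'],cv2.minAreaRect(np.array([ray(c,p,.048)[:2]*1000 for p in cs],np.float32)))
# push geometry: refit with yaw; pivot, roller path
piv=np.array([.581,-.194])
for yaw in(-15,-16.9):
  for th in(0,.9):
    a=np.radians(215+yaw)-th; print(yaw,th,piv+.12*np.array([np.cos(a),np.sin(a)]),np.degrees(a)-180)
```

```text
[0.50857951 0.17180985 0.16955688] 0.8729476415738 [-0.68  0.35  0.34  1.89 -0.15  0.92  1.04] [ 0.39308663  0.80995599 -0.10068515]
wrist 0.78 ((499.12506103515625, 171.70269775390625), (58.83325958251953, 41.9064826965332), 75.08332061767578)
wrist 0.72 ((364.6089172363281, 68.25860595703125), (47.152183532714844, 55.56019973754883), 68.39595794677734)
top 0.91 ((357.943115234375, 52.36745834350586), (38.47368621826172, 58.66486740112305), 68.6389389038086)
top 0.77 ((327.3363952636719, -205.23019409179688), (43.74076461791992, 61.29139709472656), 64.02337646484375)
top 0.31 ((749.6961059570312, -85.78269958496094), (40.127037048339844, 132.80746459960938), 89.30016326904297)
-15 0 [ 0.46823689 -0.23504242] 20.0
-15 0.9 [ 0.47875569 -0.13118199] -31.56620156177408
-16.9 0 [ 0.46693811 -0.23128117] 18.099999999999994
-16.9 0.9 [ 0.48089465 -0.1278266 ] -33.466201561774085
```

The block lies on the board at about (0.50, 0.17). Next I'll shut the gripper and go behind the roller (on its -y side), with the tool turned so its flat side pushes.

Run:
```python
from h import *
toolmove([.462,-.28,.16],np.radians(-8))
```

```text
shift [-0.0735 -0.4471  0.0053] len 0.453 yaw_y 75.1 twist rad 1.45 units 0.9234
```

{"op": "move_arm", "data": {"motion": [{"tx": -0.004, "ty": -0.025, "tz": 0, "twist": 0}, {"tx": -0.007, "ty": -0.042, "tz": 0, "twist": 0}, {"tx": -0.007, "ty": -0.042, "tz": 0, "twist": 0}, {"tx": -0.007, "ty": -0.042, "tz": 0, "twist": 0}, {"tx": -0.007, "ty": -0.042, "tz": 0, "twist": 0}, {"tx": -0.007, "ty": -0.042, "tz": 0, "twist": 0}, {"tx": -0.007, "ty": -0.042, "tz": 0, "twist": 0}, {"tx": -0.007, "ty": -0.042, "tz": 0, "twist": 0}, {"tx": -0.007, "ty": -0.042, "tz": 0, "twist": 0}, {"tx": -0.007, "ty": -0.042, "tz": 0, "twist": 0}, {"tx": -0.006, "ty": -0.04, "tz": 0, "twist": 0}, {"tx": 0, "ty": -0.005, "tz": 0, "twist": 0}], "gripper": 1, "squeeze": 20}}

```text
clock: 11.95
position: [0.4596, -0.2861, 0.1649]
ee_rot: [-0.418, -3.112, 0.005]
force: [0.8, -0.1, 0.0]
width: 0.004
gripper_force: 0.0
```

{"op": "move_arm", "data": {"motion": [{"tx": 0, "ty": 0, "tz": 0, "twist": 0.092}, {"tx": 0, "ty": 0, "tz": 0, "twist": 0.092}, {"tx": 0, "ty": 0, "tz": 0, "twist": 0.092}, {"tx": 0, "ty": 0, "tz": 0, "twist": 0.092}, {"tx": 0, "ty": 0, "tz": 0, "twist": 0.092}, {"tx": 0, "ty": 0, "tz": 0, "twist": 0.092}, {"tx": 0, "ty": 0, "tz": 0, "twist": 0.092}, {"tx": 0, "ty": 0, "tz": 0, "twist": 0.092}, {"tx": 0, "ty": 0, "tz": 0, "twist": 0.092}, {"tx": 0, "ty": 0, "tz": 0, "twist": 0.092}, {"tx": 0, "ty": 0, "tz": 0, "twist": 0}]}}

```text
clock: 13.05
position: [0.4616, -0.2796, 0.1646]
ee_rot: [-2.366, -2.064, 0.002]
force: [-1.1, -0.9, -0.6]
width: 0.006
gripper_force: 0.0
```

Run:
```python
from h import *
s=arm.observe();print(s['position'],s['width'],s['joints'].round(2))
arm.get_image('wrist');save('wrist','w5')
for q,z in(('roller',.044),('pivot',.012),('stop',.038)):
  for d in arm.place_of('wrist',q)[:1]: print(q,d['conf'],np.array(d['point'])*[640,480],ray('wrist',np.array(d['point'])*[640,480],z))
toolmove([.464,-.265,.044],np.radians(-8))
```

```text
[ 0.46160594 -0.2795507   0.1645721 ] 0.0061759115780976315 [-0.17  0.46  0.86  1.91 -0.42  0.97  0.75]
roller 0.69 [321.472 169.92 ] [ 0.47077437 -0.23090861  0.044     ]
pivot 0.93 [451.2   102.912] [ 0.5819247  -0.19430737  0.012     ]
stop 0.87 [424.896  40.992] [ 0.55574381 -0.15176002  0.038     ]
shift [0.0155 0.0002 0.1215] len 0.122 yaw_y -7.56 twist rad 0.008 units 0.0049
```

View pics/w5.png

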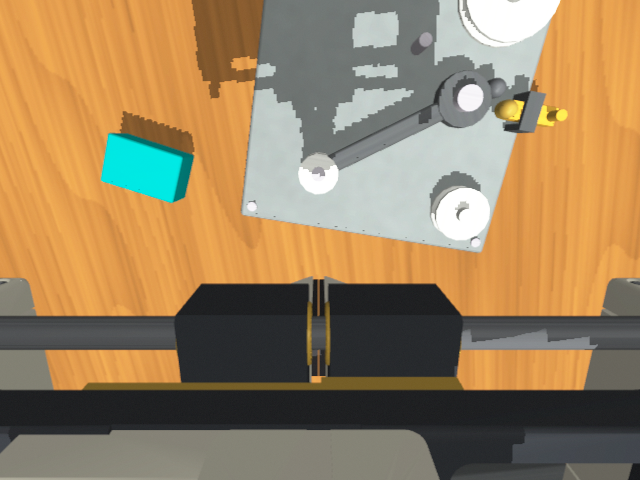

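Roller top at (318,173), directly ahead of the shut fingers (318,290) and clear. I'll descend and work out the arc waypoints.

{"op": "move_arm", "data": {"motion": [{"tx": 0, "ty": 0, "tz": 0.03, "twist": 0}, {"tx": 0, "ty": 0, "tz": 0.04, "twist": 0}, {"tx": 0, "ty": 0, "tz": 0.03, "twist": 0}, {"tx": 0, "ty": 0, "tz": 0.018, "twist": 0}, {"tx": 0, "ty": 0.002, "tz": 0.003, "twist": 0}, {"tx": 0, "ty": 0, "tz": 0, "twist": 0}]}}

```text
clock: 13.9
position: [0.4641, -0.281, 0.0448]
ee_rot: [-2.365, -2.068, 0.0]
force: [-0.1, -0.6, 0.6]
width: 0.002
gripper_force: 0.0
```

Run:
```python
from h import *
s=arm.observe();print(s['position']);r=R.from_rotvec(s['ee_rot']).as_matrix()
th=np.arange(0,1.01,.1);a=np.radians(198.5)-th
P=.12*np.c_[np.cos(a),np.sin(a),0*a]
D=(P-P[0])@r;print(np.c_[th,D[:,:2]].round(4));print(np.diff(D,axis=0)[:,:2].round(4))
print((np.array([.4708,-.231,.044])-s['position'])@r)
```

```text
[ 0.46413675 -0.28098389  0.04477202]
[[ 0.000e+00  0.000e+00  0.000e+00]
 [ 1.000e-01  1.100e-02 -4.700e-03]
 [ 2.000e-01  2.250e-02 -8.400e-03]
 [ 3.000e-01  3.420e-02 -1.080e-02]
 [ 4.000e-01  4.610e-02 -1.210e-02]
 [ 5.000e-01  5.810e-02 -1.220e-02]
 [ 6.000e-01  7.010e-02 -1.110e-02]
 [ 7.000e-01  8.180e-02 -8.800e-03]
 [ 8.000e-01  9.330e-02 -5.300e-03]
 [ 9.000e-01  1.044e-01 -7.000e-04]
 [ 1.000e+00  1.150e-01  5.000e-03]]
[[ 0.011  -0.0047]
 [ 0.0114 -0.0036]
 [ 0.0117 -0.0025]
 [ 0.0119 -0.0013]
 [ 0.012  -0.0001]
 [ 0.0119  0.0011]
 [ 0.0118  0.0023]
 [ 0.0115  0.0035]
 [ 0.0111  0.0046]
 [ 0.0106  0.0057]]
[ 5.04259538e-02 -6.07105677e-05  7.76831150e-04]
```

{"op": "move_arm", "data": {"motion": [{"tx": 0.01, "ty": 0, "tz": 0, "twist": 0}, {"tx": 0.01, "ty": 0, "tz": 0, "twist": 0}, {"tx": 0.006, "ty": 0, "tz": 0, "twist": 0}, {"tx": 0, "ty": 0, "tz": 0, "twist": 0}, {"tx": 0, "ty": 0, "tz": 0, "twist": 0}]}}

```text
clock: 14.4
position: [0.4684, -0.2553, 0.0453]
ee_rot: [2.363, 2.067, 0.001]
force: [1.8, -1.9, 0.8]
width: 0.006
gripper_force: 1.1
```

{"op": "move_arm", "data": {"motion": [{"tx": 0.0055, "ty": -0.0023, "tz": 0, "twist": 0}, {"tx": 0.0055, "ty": -0.0023, "tz": 0, "twist": 0}, {"tx": 0.0057, "ty": -0.0018, "tz": 0, "twist": 0}, {"tx": 0.0057, "ty": -0.0018, "tz": 0, "twist": 0}, {"tx": 0.0058, "ty": -0.0012, "tz": 0, "twist": 0}, {"tx": 0.0058, "ty": -0.0012, "tz": 0, "twist": 0}, {"tx": 0, "ty": 0, "tz": 0, "twist": 0}]}}

```text
clock: 15.1
position: [0.4592, -0.22, 0.0445]
ee_rot: [-2.365, -2.065, 0.004]
force: [-5.9, -7.9, 3.3]
width: 0.001
gripper_force: 4.3
```

Contact is made and the arm is moving. I'll continue along the arc.

{"op": "move_arm", "data": {"motion": [{"tx": 0.006, "ty": -0.0006, "tz": 0, "twist": 0}, {"tx": 0.006, "ty": -0.0006, "tz": 0, "twist": 0}, {"tx": 0.006, "ty": 0, "tz": 0, "twist": 0}, {"tx": 0.006, "ty": 0, "tz": 0, "twist": 0}, {"tx": 0.006, "ty": 0.0006, "tz": 0, "twist": 0}, {"tx": 0.006, "ty": 0.0006, "tz": 0, "twist": 0}, {"tx": 0.0059, "ty": 0.0012, "tz": 0, "twist": 0}, {"tx": 0.0059, "ty": 0.0012, "tz": 0, "twist": 0}, {"tx": 0.0058, "ty": 0.0018, "tz": 0, "twist": 0}, {"tx": 0.0058, "ty": 0.0018, "tz": 0, "twist": 0}, {"tx": 0, "ty": 0, "tz": 0, "twist": 0}]}}

```text
clock: 16.2
position: [0.4729, -0.161, 0.044]
ee_rot: [-2.363, -2.065, 0.004]
force: [-6.6, -5.7, 0.7]
width: 0.009
gripper_force: 3.6
```

```bash
cat > r.py <<'E'
from h import *
s=arm.observe();print(s['position'],s['force'])
for c in('wrist','top','scene'):
  arm.get_image(c)
  for d in arm.place_of(c,'roller')[:1]:
    P=ray(c,np.array(d['point'])*[640,480],.044);v=P[:2]-[.581,-.194]
    print(c,d['conf'],P.round(4),'len',np.linalg.norm(v).round(4),'th',np.radians(198.5)-np.arctan2(v[1],v[0])%(2*np.pi))
E
python3 r.py
```

```text
[ 0.47293495 -0.16102443  0.04398319] [-6.6127587  -5.65824867  0.7301924 ]
wrist 0.66 [ 0.4753 -0.1379  0.044 ] len 0.1197 th 0.8106581581361203
scene 0.55 [ 0.477  -0.1366  0.044 ] len 0.1188 th 0.8271717176629267
```

{"op": "move_arm", "data": {"motion": [{"tx": 0.0056, "ty": 0.0023, "tz": 0, "twist": 0}, {"tx": 0.0055, "ty": 0.0024, "tz": 0, "twist": 0}, {"tx": 0.0035, "ty": 0.0015, "tz": 0, "twist": 0}, {"tx": 0, "ty": 0, "tz": 0, "twist": 0}, {"tx": 0, "ty": 0, "tz": 0, "twist": 0}, {"tx": 0, "ty": 0, "tz": 0, "twist": 0}, {"tx": 0, "ty": 0, "tz": 0, "twist": 0}]}}

```text
clock: 17.2
position: [0.4806, -0.1484, 0.044]
ee_rot: [-2.365, -2.064, 0.005]
force: [-5.7, -6.4, 0.5]
width: 0.006
gripper_force: 3.8
```

```bash
python3 r.py; python3 -c "
from h import *
save('wrist','w6')"
```

```text
[ 0.48055688 -0.14844753  0.04400906] [-5.66701763 -6.36732703  0.46489053]
wrist 0.79 [ 0.4849 -0.1246  0.044 ] len 0.1185 th 0.948510487130322
scene 0.83 [ 0.4894 -0.1236  0.044 ] len 0.1155 th 0.9786950586264243
```

View pics/w6.png

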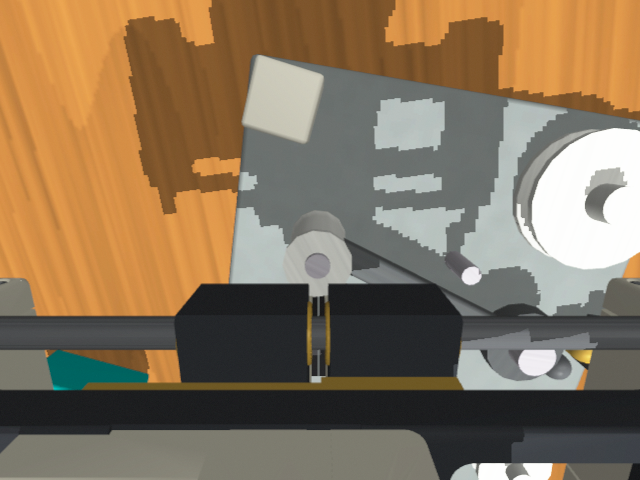

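The roller (318,262) rests against the fingers and the bar is just short of the stop post (468,268). The joint is at about 0.95 rad, with a steady push of about 8.5 N, so I'm handing in.

```bash
python3 -c "
from cell import arm
print(arm.sign_off())"
```

```text
the job is handed in; nothing more can be done
None
```

The job is handed in: the steel block lies flat on the board, let go, and the gripper is holding the tensioner arm past the click at about 0.95 rad (estimated from the camera images) with a push of about 8.5 N; the judge's verdict was not shown.

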